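Touch-test the drying bowls

ROBOT

A 6-joint arm with a two-finger parallel gripper is mounted at the origin on a cart in front of the work surface, level with it; the furniture and walls round the work are solid. World frame = base frame: x ahead of the robot, y to its left, z up, the work surface at z = 0. Lengths are in mm, angles in rad, forces in N, time in s.
With the tool pointing down it reaches from about 400 to 925 mm from the base axis. Payload 3.4 kg.
Tool frame: the origin (TCP) lies between the finger pads, 19 mm behind the fingertips; this is the grasp point; z points along the fingers, y is the line along which they close (so a half turn about z gives the same grasp; the last joint's range is limited). The gripper opens to 85 mm and grips with 20 to 120 N. Pads are 22 mm wide; open, the fingers measure 114 mm over their backs; the gripper's body (76 mm by 85 mm) begins 54 mm behind the grasp point. The pads swing forward as they close: fully open they stand 13 mm farther back than shut.
Start: joints at [-1.361, 0.307, 1.506, -0, 1.328, -0.073], TCP at [160.979, -552.012, 250.005] pointing down, gripper open.
Joint ranges: [-3.12, 3.12], [-1.05, 2.28], [0.14, 2.33], [-1.42, 4.57], [0.1, 2.73], [-2.68, 2.68]. Speed limits (rad/s): [2.57, 2.57, 3.14, 3.14, 3.14, 3.14].

INTERFACE

Orientations are given as a unit quaternion [w, x, y, z].
In Python, from rig import arm, imaging, models gives the robot as it stands. Calls block until the motion is done:
- arm.reach(position, orientation): joint-space move of the TCP to a pose.
- arm.move_l(position, frame=None, velocity=150, force_limit=None): straight line of the TCP; frame=None keeps the orientation; velocity is the mean speed in mm/s. With force_limit (N) it stops when the force on the tool has changed by that much, and returns True; else False.
- arm.move_joints(angles): joint-space move.
- arm.move_gripper(opening, strength=None): finger opening in mm; strength is the grip in N (None keeps the last); returns when the fingers have stopped.
- arm.wait(seconds).
- arm.ik(position, orientation): joint angles nearest the present ones, or None.
- arm.state(): the state.
- imaging.get_image(name): name is "scene" or "top" or "wrist"; returns a dict with "pixels" (480x640x3 uint8, red, green, blue), "z_map" (480x640 float32, mm along the optical axis (not along the pixel's ray), 0 where there is no reading), "fx", "fy", "cx", "cy" (pixels), "R" (3x3) and "t" (3): a world point X has camera coordinates R X + t. Camera axes: x right, y down, z forward; pixel columns grow to the right and rows downward; lengths in mm; the calibration is good to about 2 mm. A picture is of the moment at which its call begins.
A pose or a line that the arm cannot do raises arm.MotionError and nothing moves.
- arm.sign_off(): hands the job in; it is judged then, once.
Trained networks look in the newest picture that a camera, given by its name, has taken for a name from the list of things; names that differ only in an ending like _2 or _b are one class to them, and where a whole thing is asked for, a point or a joint stands for the part that bears it (a point fixed in the world has none). Each returns a list of dicts, best first, with "p" (0 to 1); they miss things now and then, are a little off and sometimes report something else, mostly with a low value. They report only what shows in the picture. A call takes as long as a camera call. They do not tell look-alikes from the thing itself.
- models.look_for(label, camera): "rect" ([centre column, centre row, width, height] in pixels, round what is visible of it).
- models.regions_of(label, camera): "mask" (480x640 bool, what is visible of it) and "rect" ([centre column, centre row, width, height] in pixels, round what is visible of it).
- models.spot_point(label, camera): "at" ([column, row] in pixels: a listed point, or the origin of a listed thing).
The state is a dict: "clock": time; "joints": joint angles; "joint_vel": joint speeds; "joint_torque": joint torques, N m; "tool_pos": TCP position; "eef_rot": TCP orientation; "wrist_force": force on the tool from outside, world axes, zero at the start; "torque": the same for the moment, N m; "gripper_width": finger opening in mm; "grasp_force": force on a finger pad.
Only numpy, scipy, OpenCV 4.12 (cv2) and the standard library are available. Lean on these libraries where they do the work, as an engineer would, in place of code of your own. Each camera call takes 0.05 s, during which the arm holds its last target. There are 200 camera calls.

TASK

Three upturned bowls are drying on the ware board nearest you: feel how dry they are. With the fingertips, lightly touch the smallest of the three on top of its foot ring and rest there lightly for about half a second, then do the same to the largest, and draw the hand back well clear of both. Never pick up, shift, strike or press hard on a bowl, do not touch the middle-sized one at all, and leave the things around the board where they are.

Things in the scene. Friction and masses are not known exactly. Their poses are not given: they have to be found in the camera images.
- ware_board: the fixed pale wooden ware board nearest the robot, 190 x 620 x 24 mm, long side along its own y axis, carrying just the three bowls in a row about 200 mm apart, in any order; origin at the centre of its underside, on the bench top (z = 0)
- small_bowl: the smallest leather-hard bowl on the ware board, buff clay, upside down on its rim: 122 mm across the rim, 61 mm high, loose, 0.16 kg. Origin at the centre of its rim, on the board; z up. The foot ring on top is a level round about 70 mm across (for contact it acts as a flat disc, level within 2 mm).
- small_bowl_foot (a point): centre of the top of the smallest bowl's foot: the point to touch, level with the top of the foot ring. The clay does not give: fingertips arriving at 12 mm/s strike it with up to about 30 N for an instant, at 30 mm/s with 70 N, so cover the last centimetre at about 10 mm/s.
- middle_bowl: the middle-sized leather-hard bowl on the ware board, buff clay, upside down on its rim: 143 mm across the rim, 75 mm high, loose, 0.24 kg. Origin at the centre of its rim, on the board; z up. The foot ring on top is a level round about 70 mm across (for contact it acts as a flat disc, level within 2 mm).
- large_bowl: the largest leather-hard bowl on the ware board, buff clay, upside down on its rim: 160 mm across the rim, 93 mm high, loose, 0.33 kg. Origin at the centre of its rim, on the board; z up. The foot ring on top is a level round about 72 mm across (for contact it acts as a flat disc, level within 2 mm).
- large_bowl_foot (a point): centre of the top of the largest bowl's foot: the point to touch, level with the top of the foot ring. The clay does not give: fingertips arriving at 12 mm/s strike it with up to about 30 N for an instant, at 30 mm/s with 70 N, so cover the last centimetre at about 10 mm/s.
- stamp_a: white plaster stamp, a lying cylinder 27 x 48 x 26 mm, loose, on the bench in front of the board; origin at the centre of its underside; bystander
- stamp_b: second white plaster stamp, same shape and size, loose, also in front of the board; origin at the centre of its underside; bystander
- rib: flat oval wooden rib, 64 x 110 x 8 mm, loose, in front of the board; origin at the centre of its underside; bystander
- jar: round glaze sample jar with a lid, 52 mm wide, 68 mm high, loose, behind the board; origin at the centre of its underside; bystander
- tumbler: white dotted tumbler, 74 mm wide, 116 mm high, loose, behind the board; origin at the centre of its underside; bystander
Things that resemble listed ones, but are neither listed nor needed, are in the scene too. What is shaped like the large_bowl but green is not meant.

How it is judged (in metres and radians):
On the way, in this order (a step that is already met when the one before it is completed fails the run):
1. the fingertips rest lightly (under 15 N) on the foot of the smallest bowl (contact force between the fingers and small_bowl between 0.3 and 15 N and horizontal distance between the grasp point and small_bowl_foot below 0.045 m and z of the grasp point in the frame of small_bowl_foot above 0.006 m), for 0.3 s.
2. then the fingertips rest lightly (under 15 N) on the foot of the largest bowl (contact force between the fingers and large_bowl between 0.3 and 15 N and horizontal distance between the grasp point and large_bowl_foot below 0.045 m and z of the grasp point in the frame of large_bowl_foot above 0.006 m), for 0.3 s.
At the end, for the whole second after the job is handed in: all three bowls upright (within 0.05 rad), at rest and within 10 mm of where they started; the stamps, rib, jar and tumbler within 15 mm of where they started; the tool point more than 80 mm from the feet of the smallest and the largest bowl (distance of each of small_bowl, middle_bowl, large_bowl from where it was at the start of the episode below 0.01 m and angle between each of small_bowl, middle_bowl, large_bowl's own z axis and vertical below 0.05 rad and linear speed of each of small_bowl, middle_bowl, large_bowl below 0.02 m/s and distance of each of stamp_a, stamp_b, rib, jar, tumbler from where it was at the start of the episode below 0.015 m and distance between the grasp point and small_bowl_foot above 0.08 m and distance between the grasp point and large_bowl_foot above 0.08 m); the robot touches nothing.
It fails at once if the middle-sized bowl is touched (contact force between any of the fingers, the arm and middle_bowl above 0.3 N).
It fails at once if a bowl is struck or pressed with more than 60 N, even for an instant (contact force between any of the fingers, the arm and small_bowl above 60 N or contact force between any of the fingers, the arm and large_bowl above 60 N).
It fails at once if a bowl is lifted (more than 6 mm off the board), shifted more than 10 mm or tipped (height (world z) of any of small_bowl, middle_bowl, large_bowl above 0.03 m or distance of any of small_bowl, middle_bowl, large_bowl from where it was at the start of the episode above 0.01 m or angle between any of small_bowl, middle_bowl, large_bowl's own z axis and vertical above 0.15 rad).
It fails at once if a stamp, the rib, the jar or the tumbler is moved more than 15 mm (distance of any of stamp_a, stamp_b, rib, jar, tumbler from where it was at the start of the episode above 0.015 m).
It also fails if it takes over 48 s, if anything falls off the work surface, if the arm or the gripper's body presses on something with over 40 N, if the wrist force passes 120 N, or if a joint passes its speed limit or range.

## Working session

There is one attempt and no reset: what is moved stays moved. The work goes in short steps, each a Python script; the robot and the scene stay as the last script left them, time stands still between calls to the robot, and variables do not carry over. Pictures are saved under pics/ and viewed, at most 10 in all, crops included, and the job is handed in when it is done.

```bash
mkdir -p pics
cat > h.py <<'E'
import numpy as np, cv2
from rig import arm, imaging, models
def world(im,m):
    v,u=np.nonzero(m&(im["z_map"]>0)); z=im["z_map"][v,u]
    c=np.stack([(u-im["cx"])/im["fx"]*z,(v-im["cy"])/im["fy"]*z,z],1)
    return (c-im["t"])@np.asarray(im["R"])
def save(im,n): cv2.imwrite("pics/"+n,im["pixels"][:,:,::-1])
E
python3 - <<'E'
from h import *
for cam in("top","scene"):
    im=imaging.get_image(cam); save(im,cam+"1.png")
    print(cam,"campos",(-np.asarray(im["R"]).T@im["t"]).round())
    for l in("small_bowl","middle_bowl","large_bowl","ware_board","stamp_a","rib","jar","tumbler"):
        for d in models.regions_of(l,cam):
            P=world(im,d["mask"]); 
            if len(P)<20: continue
            zt=np.percentile(P[:,2],97); T=P[P[:,2]>zt-6]
            print(l,round(d["p"],2),np.round(d["rect"]),"ztop",zt.round(1),"topc",((T.min(0)+T.max(0))/2).round(),"lo",np.percentile(P,2,axis=0).round(),"hi",np.percentile(P,98,axis=0).round())
    for l in("small_bowl_foot","large_bowl_foot"):
        print(l,[(round(d["p"],2),np.round(d["at"])) for d in models.spot_point(l,cam)])
E
```

```text
top campos [ 461.   58. 1182.]
small_bowl 0.94 [473. 262.  51.  49.] ztop 86.7 topc [ 514. -274.   86.] lo [ 460. -322.   32.] hi [ 565. -219.   87.]
middle_bowl 0.92 [384. 251.  64.  58.] ztop 100.2 topc [529. -73. 100.] lo [ 470. -132.   29.] hi [595.  -6. 101.]
large_bowl 0.85 [304. 241.  64.  66.] ztop 117.6 topc [558. 125. 117.] lo [482.  57.  29.] hi [620. 199. 118.]
large_bowl 0.79 [211. 246.  66.  66.] ztop 93.4 topc [537. 367.  93.] lo [469. 290.   3.] hi [611. 421.  94.]
ware_board 0.85 [384. 254. 259. 104.] ztop 28.6 topc [534. -70.  29.] lo [ 431. -370.   20.] hi [639. 231.  29.]
stamp_a 0.59 [367. 305.  18.  14.] ztop 28.9 topc [399. -28.  28.] lo [386. -51.  16.] hi [413.  -5.  29.]
stamp_a 0.46 [305. 306.  21.  20.] ztop 28.7 topc [398. 122.  27.] lo [383.  98.  -0.] hi [415. 145.  29.]
rib 0.89 [413. 313.  43.  29.] ztop 13.3 topc [ 388. -142.   12.] lo [ 357. -192.    2.] hi [417. -93.  13.]
jar 0.85 [346. 183.  22.  25.] ztop 71.3 topc [699.  34.  70.] lo [673.  12.   2.] hi [719.  59.  72.]
tumbler 0.59 [433. 187.  35.  37.] ztop 116.6 topc [ 679. -166.  115.] lo [
[... 796 characters left out ...]
op 28.4 topc [396. -24.  26.] lo [380. -47.   7.] hi [407.  -1.  29.]
stamp_a 0.79 [362. 341.  30.  35.] ztop 27.8 topc [396. 124.  26.] lo [380. 100.   3.] hi [411. 148.  28.]
rib 0.83 [475. 280.  55.  29.] ztop 12.3 topc [ 384. -141.   10.] lo [ 354. -190.    4.] hi [414. -89.  13.]
rib 0.49 [361. 341.  30.  34.] ztop 27.9 topc [396. 125.  26.] lo [380. 102.   6.] hi [409. 148.  28.]
jar 0.97 [291. 218.  23.  30.] ztop 71.1 topc [652.  74.  93.] lo [672.  18.  24.] hi [714.  62.  71.]
tumbler 0.9 [374. 181.  36.  62.] ztop 115.7 topc [ 676. -165.  114.] lo [ 641. -200.   10.] hi [ 712. -128.  116.]
small_bowl_foot []
large_bowl_foot [(0.84, array([168., 323.])), (0.6, array([295., 241.]))]
```

View pics/top1.png

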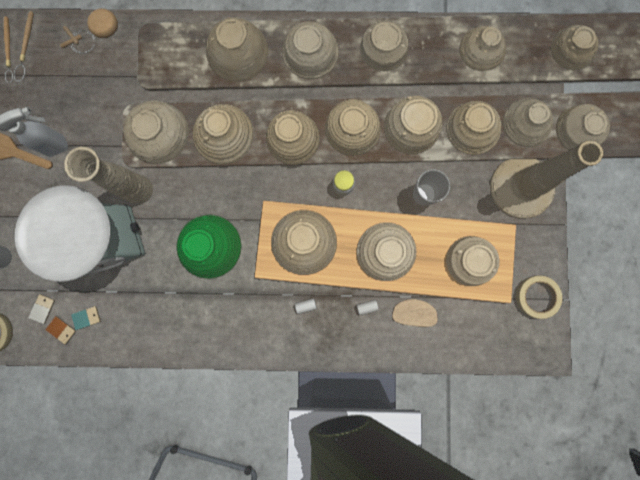

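View pics/scene1.png

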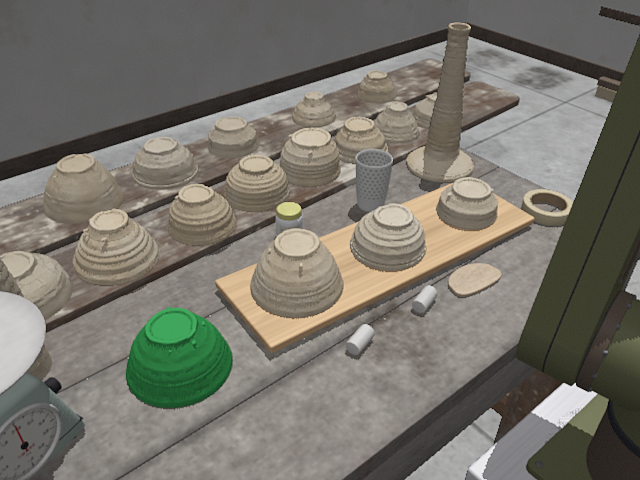

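Top view: small foot (477,262), middle (388,250) and large (304,240) stand on the pale board. The green decoy is at (209,246), and a tall bottle leans over near (590,152). The scene view shows the same order, and the positions from both cameras agree within 4 mm.

Run:
```python
from h import *
q=arm.state()["eef_rot"]
arm.move_gripper(0)
arm.reach([512,-273,200],q)
arm.move_l([512,-273,122],velocity=60)
s=arm.state();print(s["clock"],s["tool_pos"],s["wrist_force"],s["gripper_width"],q)
hit=arm.move_l([512,-273,97],velocity=6,force_limit=2)
for i in range(4):
    s=arm.state();print(hit,s["clock"],s["tool_pos"],np.round(s["wrist_force"],2)); arm.wait(.15)
```

```text
4.9667 [ 512.31260234 -273.18641743  122.43291363] [ 0.26289424  0.15301995 -0.06378408] -0.02332392295946779 [3.41789234e-07 9.89952308e-01 1.41401657e-01 4.92620825e-06]
True 7.7083 [ 512.01228195 -273.01110205  103.50515348] [-1.01  0.04  4.79]
True 7.8583 [ 512.03694351 -273.02047808  103.50288269] [-0.21  1.    6.12]
True 8.0083 [ 512.04201876 -273.00790304  103.52117659] [0.06 0.03 5.78]
True 8.1583 [ 512.03653063 -273.02585997  103.50684024] [-0.53 -0.13  5.37]
```

Run:
```python
from h import *
arm.wait(.4); print(np.round(arm.state()["wrist_force"],2))
q=arm.state()["eef_rot"]
arm.move_l([512,-273,125],velocity=30)
arm.move_l([512,-273,240],velocity=120)
arm.reach([556,127,240],q)
arm.move_l([556,127,154],velocity=60)
s=arm.state();print(s["clock"],s["tool_pos"],s["wrist_force"])
hit=arm.move_l([556,127,129],velocity=6,force_limit=2)
for i in range(5):
    s=arm.state();print(hit,s["clock"],s["tool_pos"],np.round(s["wrist_force"],2)); arm.wait(.2)
arm.move_l([556,127,160],velocity=30)
arm.move_l([556,127,290],velocity=120)
arm.reach([400,-60,330],q)
im=imaging.get_image("top");save(im,"end.png")
for l in("small_bowl","middle_bowl","large_bowl"):
    for d in models.regions_of(l,"top"): print(l,np.round(d["rect"]))
s=arm.state();print(s["clock"],s["tool_pos"],s["wrist_force"])
```

```text
[ 0.4  -0.57  5.27]
13.7833 [556.34084891 127.0546586  154.44246993] [-0.47308597 -0.38660005  0.48996046]
True 16.5417 [556.04597278 126.99848384 135.33238054] [-0.05 -0.16  4.64]
True 16.7417 [556.03854047 127.02061722 135.33148375] [0.17 0.12 5.08]
True 16.9417 [556.05474263 126.988326   135.35503251] [ 0.78 -0.04  5.57]
True 17.1417 [556.04969927 127.02523474 135.33607374] [-0.58 -0.1   5.86]
True 17.3417 [556.03666595 126.98635645 135.34130401] [-0.41 -0.11  6.12]
small_bowl [472. 261.  58.  49.]
middle_bowl [386. 254.  62.  56.]
large_bowl [210. 245.  64.  64.]
large_bowl [305. 243.  65.  63.]
large_bowl [472. 262.  54.  48.]
20.95 [400.91054784 -59.39996363 329.62583487] [ 0.18041872 -0.60544195  0.21342333]
```

Both bowls were touched at about 5–6 N, nothing has shifted and the hand is clear, so I'm handing in.

```bash
python3 -c "
from rig import arm
print(arm.sign_off())"
```

```text
the job is handed in; nothing more can be done
None
```

I rested the fingertips on the smallest bowl's foot and then the largest's, for more than half a second each at about 5–6 N, drew the hand back well clear (final top-camera check: all three bowls still in place), and handed the job in after about 21 s; no verdict came back.

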